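# Fetch a glaze test-tile cassette from the roofed rack and lock the rack

## Robot

A 6-joint arm with a two-finger parallel gripper is mounted at the origin on the work surface. World frame = base frame: x ahead of the robot, y to its left, z up, the work surface at z = 0. Lengths are in mm, angles in rad, forces in N, time in s.
With the tool pointing down it reaches from about 250 to 775 mm from the base axis. Payload 4 kg.
Tool frame: the origin (TCP) lies midway between the tips of the shut fingers; the grasp point (between the pads) lies 19 mm behind it (bot.grip_depth is the distance from the TCP to the grasp point, in mm); z points along the fingers, y is the direction in which the jaws open and shut (so a half turn about z gives the same grasp; the last joint's range is limited). The gripper opens to 85 mm and grips with 20 to 120 N. Pads are 22 mm wide; open, the fingers measure 114 mm over their backs; the gripper's body (76 mm by 85 mm) begins 54 mm behind the grasp point. The pads swing forward as they close: fully open they stand 13 mm farther back than shut.
Start: joints at [-1.322, 0.087, 1.371, -0, 1.684, -0.103], TCP at [189.521, -516.333, 231.341] pointing down, gripper open.
Joint ranges: [-3.1, 3.1], [-0.76, 2.03], [0.27, 2.55], [-1.08, 4.22], [0.17, 2.65], [-2.57, 2.57]. Speed limits (rad/s): [2.79, 2.79, 3.14, 3.14, 3.14, 3.14].

## Interface

Orientations are given as a rotation vector (axis times angle).
In Python, from cell import sensors, vision, bot gives the robot as it stands.
- The arm moves only by the tool jog_arm, never from a script. Its argument "moves" is a list of rows, each a list of 5 numbers: the shift along the tool's x, y, z in cm, then the turn about the tool's z in degrees, then the finger opening in cm, from 0 to 8.54. In form: [[tx, ty, tz, turn, jaw], ...]. A call has 1 to 10 rows; each row is the pose to reach, as a shift and turn from the pose measured when the call began, along the tool's axes at that moment; what a row does not reach only later rows make up. A row lasts 1/8 s, in which the tool goes at most 62.5 mm and 10.7 degrees, less where a joint would pass 70% of its speed; a pose out of reach is approached as far as the arm can. A call with a gripper value outside its range is refused whole. The fingers move at their own pace and stop on an object; the grip force is fixed at half the most. Time passes only in rows, so rows that repeat a pose let the fingers close. It gives the time, the measured TCP pose, the force and the opening at its end, in the units of the state.
- sensors.get_state(): the state, without advancing time (a new reading comes with each control period).
- vision.get_image(name): name is "scene" or "top"; returns the picture (400x640x3 uint8, blue, green, red); there is no depth.
- vision.camera_model(name): a dict with "camera_matrix" (3x3 intrinsics, pixels), "origin" and "attitude" of the camera in the world. Camera axes: x right, y down, z forward; pixel columns grow to the right and rows downward; lengths in mm; the calibration is good to about 2 mm. A picture is of the moment at which its call begins. camera_model takes no time and is no camera call.
- bot.hand_in(): hands the job in, once; it reports no verdict.
The state is a dict: "clock": time; "qpos": joint angles; "joint_velocities": joint speeds; "joint_torque": joint torques, N m; "tcp_pos": TCP position; "ee_rot": TCP orientation; "force": force on the tool from outside, world axes, zero at the start; "ft_torque": the same for the moment, N m; "width": finger opening in mm.
Only numpy, scipy, OpenCV 4.12 (cv2) and the standard library are available. Lean on these libraries where they do the work, as an engineer would, in place of code of your own. Each camera call takes 0.05 s, during which the arm holds its last target.

## Task

Draw the test-tile cassette with the round post handle straight out through the front opening of the roofed plywood rack and stand it upright on the free part of the ware board, beside the clay dish. Then swing the rack's keeper bar fully shut until it clicks into its catch. Leave the other cassette in the rack, and do not shift the dish or the other things on the bench.

Things in the scene. Friction and masses are not known exactly. Their poses are not given: they have to be found in the camera images.
- rack: Fixed plywood rack, 172 wide (its y) x 100 deep (its x) x 62 high, no floor, 6 mm roof on top. Origin: middle of its front face at bench level; its x points into the rack (things come out along -x), z up. Two bays centred at y = -43 and +43, each 66 wide, 90 deep, 56 high, open only at the front; which cassette is in which bay varies. Hinge pin 62 high at y = +108.
- cassette_round: Cassette to fetch: wooden box full of tiles (a solid block), 80 (its x) x 60 (its y) x 50 high, 0.2 kg, on the bench in a bay, x axes parallel, 3 mm play each side. Origin: centre of the box's underside, z up. Handle outside the rack: upright round wooden post, 18 in diameter, z = 2 to 36, at x = -85, y = 0, on a low strip (18 wide, top at z = 7).
- cassette_flat: The other cassette, to be left in the rack: same box, but its handle at x = -85 is a flat upright wooden plate, 30 wide (its y) x 10 thick (its x), from z = 2 to 36.
- keeper (a joint): Keeper bar angle about its upright hinge, rad: 0 = fully shut along the rack's front, its stop; grows as it swings out; 1.57 = straight out along the rack's -x. Starts open at 1.65 to 2.05 (limit 2.2) and stays where left; 0.5 N moves it. In the last 0.09 rad it must be pushed past a spring ball (about 4 N at the bar's end), which then holds it at 0.
- hinge (a point): Point on the keeper bar's upright hinge axis, at the bar's mid height of 51; at x = -9, y = +108 in the rack's frame.
- bar_end (a point): Point near the bar's free end, on its centre line, 208 from the hinge axis, height 51. Aluminium bar, 216 long from the axis, 12 thick, z = 42 to 60: it passes above the handles and in front of the boxes. The catch block under its shut end is 24 high with a steel spring ball on top (to z = 38), at y = -97 in the rack's frame, reaching 28 in front of its face.
- board: Fixed plywood ware board, 320 (its x) x 220 (its y) x 12 thick; origin: centre of its underside, z up, top at z = 12. A round plaster bat (128 in diameter, 6 thick) with the dish lies on it centred at its x = +88, y = 0; the rest, its x from -160 to +20, is the free part.
- dish: Upturned clay dish, 120 in diameter, 41 high, 0.7 kg, on the plaster bat; origin: centre of its underside. Do not shift it.
- rolling_pin: Wooden rolling pin, 260 long (its x), 42 in diameter, lying on the bench; origin: underside centre. Leave alone.
- mug: Terracotta cup, 76 in diameter, 75 high; origin: underside centre. Leave alone.
- strips: Flat wooden thickness strip, 50 x 160 x 12; origin: underside centre. Leave alone.
There are look-alikes about, which are no part of the job. Leave any turquoise look-alike of the cassette_flat alone.

How it is judged (in metres and radians):
On the way, in this order (a step that is already met when the one before it is completed fails the run):
1. the round-handled cassette has been drawn wholly out of the rack's front opening (x of cassette_round in the frame of rack below -0.042 m), for 0.1 s.
2. it stands upright on the free part of the board (x of cassette_round in the frame of board between -0.14 and 0.02 m and y of cassette_round in the frame of board between -0.085 and 0.085 m and z of cassette_round in the frame of board between 0.009 and 0.016 m and angle between cassette_round's own z axis and vertical below 0.08 rad and contact force between the fingers and cassette_round below 0.05 N), for 0.2 s.
3. the keeper bar is shut in its catch (value of joint keeper below 0.03 rad), for 0.2 s.
At the end, for the whole second after the job is handed in: The round-handled cassette stands upright (within 0.08 rad), released and at rest, with its box's centre over the free part of the board (board x -140 to +20 mm, y within 85 mm); the keeper bar is shut in its catch (joint below 0.03 rad); the flat-handled cassette is still inside the rack (x of cassette_round in the frame of board between -0.14 and 0.02 m and y of cassette_round in the frame of board between -0.085 and 0.085 m and z of cassette_round in the frame of board between 0.009 and 0.016 m and angle between cassette_round's own z axis and vertical below 0.08 rad and linear speed of cassette_round below 0.02 m/s and value of joint keeper below 0.03 rad and x of cassette_flat in the frame of rack above 0.03 m); the robot touches nothing.
It fails at once if the clay dish was shifted more than 10 mm (distance of dish from where it was at the start of the episode above 0.01 m).
It fails at once if the other cassette was pulled about (more than 15 mm) (distance of cassette_flat from where it was at the start of the episode above 0.015 m).
It fails at once if another thing on the bench was disturbed (more than 20 mm) (distance of any of rolling_pin, mug, strips from where it was at the start of the episode above 0.02 m).
It also fails if it takes over 72 s, if anything falls off the work surface, if the arm or the gripper's body presses on something with over 40 N, if the wrist force passes 120 N, or if a joint passes its speed limit or range.

## Working session

There is one attempt and no reset: what is moved stays moved. The work goes in short steps, Python scripts to look and compute and a tool call to move; the robot and the scene stay as the last step left them, time stands still between calls to the robot, and variables do not carry over. Pictures are saved under pics/ and viewed, and the job is handed in when it is done.

Besides the shell and the picture viewer there is one more tool, called as a command line: name --pt "numbers of a row" for each row, then --argument value for the rest. jog_arm: Moves the arm, as the interface text tells. Its arguments: {"type":"object","properties":{"moves":{"type":"array","items":{"type":"array","items":{"type":"number"}}}},"required":["moves"]}

```bash
ls; mkdir -p pics; python3 - <<'E'
from cell import sensors, vision, bot
import cv2
s=sensors.get_state();print(s)
for n in("scene","top"):
    cv2.imwrite(f"pics/{n}0.png",vision.get_image(n)); print(vision.camera_model(n))
E
```

```text
pics
{'clock': 0.0, 'qpos': array([-1.32212580e+00,  8.79370192e-02,  1.37231027e+00,  4.39647687e-06,
        1.68357220e+00, -1.03122058e-01]), 'joint_velocities': array([-0.00076587,  0.00154653, -0.00075451, -0.00057116,  0.00076695,
       -0.00072713]), 'joint_torque': array([ 1.24102338e-03, -3.51865232e+01, -3.13269532e+01,  5.04609125e-05,
        1.08077595e-02,  9.37230453e-06]), 'tcp_pos': array([ 189.37936048, -515.82559772,  230.12052635]), 'ee_rot': array([-3.09093104e+00, -5.49361457e-01,  2.47312614e-04]), 'force': array([-0.22965268,  0.68949188, -0.22939068]), 'ft_torque': array([-0.02707836,  0.00914406, -0.00831909]), 'width': 85.55083903890501}
{'camera_matrix': array([[407.94038671,   0.        , 320.71322505],
       [  0.        , 407.94038671, 204.99817468],
       [  0.        ,   0.        ,   1.        ]]), 'origin': array([1070.04761755,  326.98793017,  904.84936233]), 'attitude': array([-1.20237392, -2.42915121,  0.83789722])}
{'camera_matrix': array([[424.02791997,   0.        , 320.43689361],
       [  0.        , 424.02791997, 201.82672043],
       [  0.        ,   0.        ,   1.        ]]), 'origin': array([ 342.34073734,  -68.67896023, 1133.85412842]), 'attitude': array([-2.140404  ,  2.11967064, -0.22399537])}
```

View pics/scene0.png

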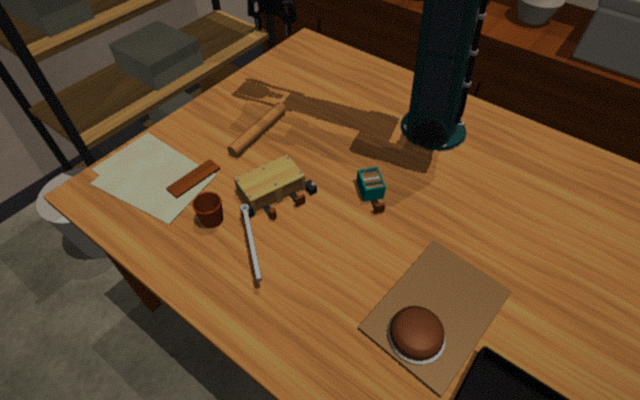

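View pics/top0.png

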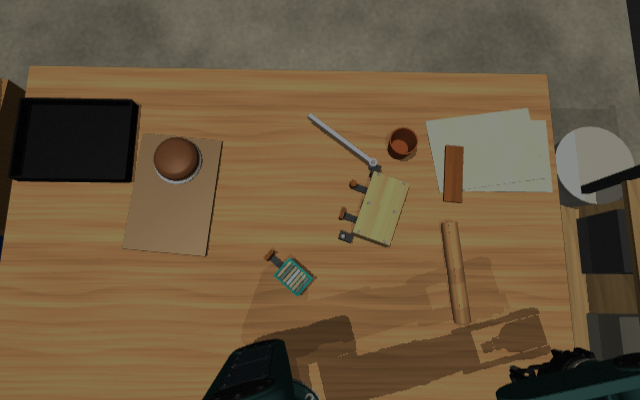

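The top view shows the rack at about (380,208), with two handles at (357,185) and (345,215). The keeper bar runs from (374,165) to (310,117), the board with the dish is at (175,195), and the turquoise look-alike is at (293,275). Next I'll enlarge the handles.

```bash
cat > h.py <<'E'
import numpy as np, cv2
from cell import sensors, vision, bot
from scipy.spatial.transform import Rotation as R
def cam(n):
    m=vision.camera_model(n); return np.array(m["camera_matrix"]),np.array(m["origin"]),R.from_rotvec(m["attitude"]).as_matrix()
def ray(n,uv,z):
    K,o,A=cam(n); d=A@np.linalg.inv(K)@np.array([uv[0],uv[1],1.]); return o+d*(z-o[2])/d[2]
def proj(n,p):
    K,o,A=cam(n); q=K@(A.T@(np.array(p,float)-o)); return q[:2]/q[2]
E
python3 - <<'E'
from h import *
t=cv2.imread("pics/top0.png");s=cv2.imread("pics/scene0.png")
cv2.imwrite("pics/ct.png",cv2.resize(t[105:265,295:425],None,fx=5/1.35,fy=5/1.35,interpolation=cv2.INTER_CUBIC))
cv2.imwrite("pics/cs.png",cv2.resize(s[140:290,220:400],None,fx=4,fy=4,interpolation=cv2.INTER_CUBIC))
print(proj("top",[0,0,0]),proj("top",[189,-516,230]))
for p in [(310,117),(374,165),(143,134),(222,140)]: print(p,ray("top",p,51 if p[0]>300 else 12).round())
E
```

```text
[282.33426157 424.48641362] [529.83231457 361.6890539 ]
(310, 117) [784. -59.  51.]
(374, 165) [ 652. -230.   51.]
(143, 134) [743. 401.  12.]
(222, 140) [729. 184.  12.]
```

View pics/ct.png

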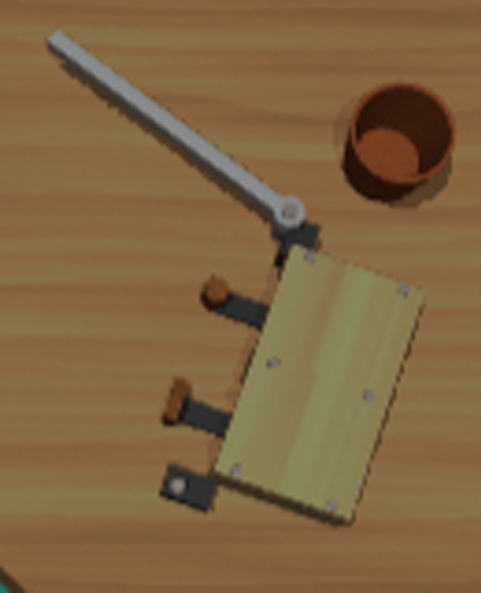

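View pics/cs.png

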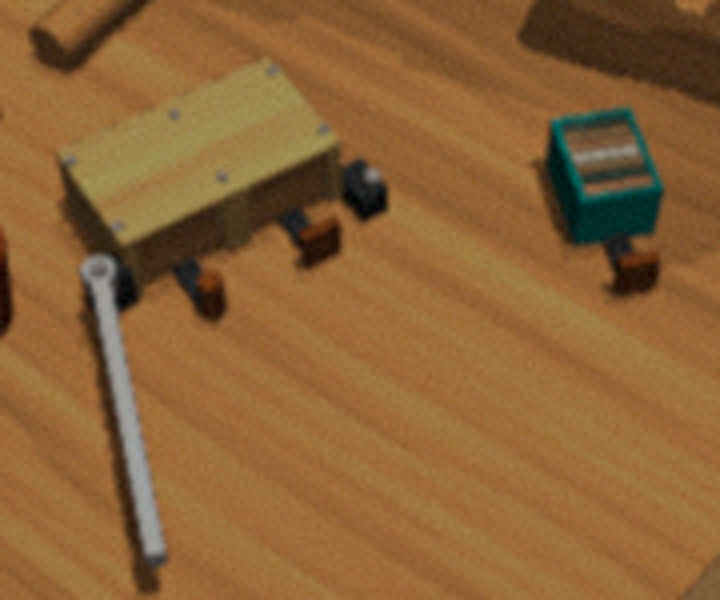

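```bash
python3 - <<'E'
from h import *
t=cv2.imread("pics/top0.png");s=cv2.imread("pics/scene0.png")
c=lambda x,y:(295+x/3.7037-.36,105+y/3.7037-.36)
cs=lambda x,y:(220+x/4-.375,140+y/4-.375)
# rack roof by mask
hsv=cv2.cvtColor(t,cv2.COLOR_BGR2HSV)
print("roof hsv",hsv[208,380],"wood",hsv[260,380],"handle",hsv[184,353],hsv[214,343],"bar",hsv[140,340],"board",hsv[220,170])
def big(m,roi):
    k=np.zeros_like(m);x0,y0,x1,y1=roi;k[y0:y1,x0:x1]=m[y0:y1,x0:x1]
    cn,_=cv2.findContours(k,cv2.RETR_EXTERNAL,cv2.CHAIN_APPROX_NONE);return sorted(cn,key=cv2.contourArea)[::-1]
m=cv2.inRange(hsv,(20,60,110),(40,255,255))
cn=big(m,(335,160,420,255))
r=cv2.minAreaRect(cn[0]);b=cv2.boxPoints(r);print("roof",r);P=np.array([ray("top",p,62)[:2] for p in b]);print(P.round(1),np.linalg.norm(np.diff(P,axis=0),axis=1))
for n,f,pts in(("top",c,[(290,243),(425,292),(350,520),(216,470)]),("scene",cs,[(125,245),(62,160),(270,60),(340,150)])):
    print(n,[ray(n,f(*p),62)[:2].round(1) for p in pts])
print("hinge",ray("top",c(289,211),60).round(1),ray("scene",cs(98,268),60).round(1))
print("barend",ray("top",c(56,38),60).round(1),ray("scene",cs(154,556),60).round(1))
print("post",ray("top",c(215,291),36).round(1),ray("scene",cs(210,279),36).round(1))
print("flat",ray("top",c(181,393),36).round(1),ray("scene",cs(321,230),36).round(1))
print("ball",ray("top",c(177,486),38).round(1),ray("scene",cs(371,174),38).round(1))
E
```

```text
roof hsv [ 27  98 136] wood [ 15 139 132] handle [ 13 178 106] [ 14 166 109] bar [120   3  96] board [ 16 104 128]
roof ((389.1121520996094, 210.3651123046875), (55.56105041503906, 65.08815002441406), 19.179006576538086)
[[ 471.9 -170. ]
 [ 634.2 -227.1]
 [ 586.9 -363.3]
 [ 426.9 -302.6]] [172.08531637 144.1926393  171.17705745]
top [array([ 634.9, -225.4]), array([ 600.5, -320.2]), array([ 439.6, -263.5]), array([ 473. , -171.9])]
scene [array([ 632.7, -222.9]), array([ 603.8, -309.2]), array([ 440.9, -258.6]), array([ 479. , -163.1])]
hinge [ 659.  -225.4   60. ] [ 656.7 -224.8   60. ]
barend [786.7 -58.1  60. ] [790.6 -52.4  60. ]
post [ 605.6 -174.6   36. ] [ 605.9 -174.5   36. ]
flat [ 530.9 -149.9   36. ] [ 527.1 -142.2   36. ]
ball [ 464.4 -146.8   38. ] [ 466.7 -145.4   38. ]
```

```bash
python3 - <<'E'
from h import *
t=cv2.imread("pics/top0.png");s=cv2.imread("pics/scene0.png")
cv2.imwrite("pics/cb.png",cv2.resize(t[125:265,110:240],None,fx=4,fy=4,interpolation=cv2.INTER_CUBIC))
C=np.array([ray("top",p,12)[:2] for p in[(143,134),(222,140),(207,255),(123,247)]])
print(C.round(1),np.linalg.norm(C-np.roll(C,-1,0),axis=1).round(1),C.mean(0))
C=np.array([ray("scene",p,12)[:2] for p in[(435,242),(510,293),(440,387),(361,327)]])
print(C.round(1),np.linalg.norm(C-np.roll(C,-1,0),axis=1).round(1),C.mean(0))
q=sensors.get_state();A=R.from_rotvec(q["ee_rot"]).as_matrix();print(A.round(3))
d=np.array([605.8,-174.5,60])-q["tcp_pos"];print(A.T@d)
E
```

```text
[[743.4 401.1]
 [729.3 183.5]
 [413.5 206.3]
 [432.3 426.2]] [218.1 316.6 220.7 312.1] [579.61745345 304.29026124]
[[414.6 220.1]
 [436.2 431.1]
 [731.5 394.3]
 [723.9 193.1]] [212.1 297.5 201.3 310.4] [576.55199483 309.66428898]
[[ 0.939  0.345 -0.001]
 [ 0.345 -0.939  0.002]
 [ 0.    -0.002 -1.   ]]
[ 508.50104001 -176.64455295  170.69544368]
```

View pics/cb.png

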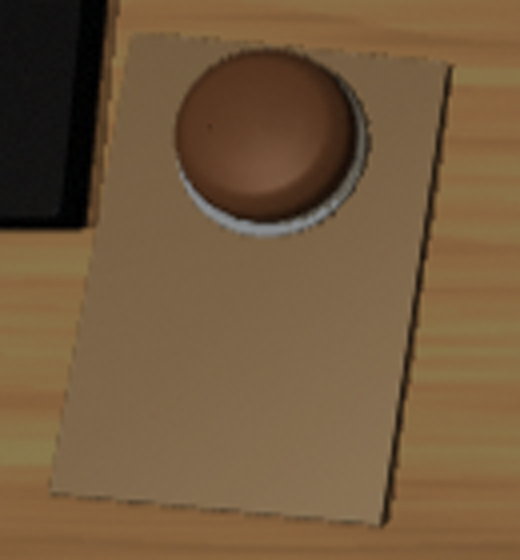

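The round post is the handle near the hinge, at top (353,183) and scene (272,209). It is round in both views and both rays agree at (606,-174.5). The plate at top (343,211) is the flat handle, and the one by the turquoise box is the decoy. Moving above the post now.

jog_arm --pt "5.6 -1.9 0 -6 5" --pt "11.2 -3.9 0 -12 5" --pt "16.8 -5.9 0 -18 5" --pt "22.4 -7.9 0 -24 5" --pt "28 -9.9 2 -30 5" --pt "33.6 -11.8 4 -36 5" --pt "39.2 -13.8 6 -42 5" --pt "44.8 -15.8 8 -47 5" --pt "50.8 -17.7 10 -51 5" --pt "50.8 -17.7 10 -51 5"

```text
clock: 1.35
tcp_pos: [606.0, -170.7, 126.7]
ee_rot: [-2.544, -1.83, 0.003]
force: [-0.2, 0.2, -0.6]
width: 49.9
```

```bash
python3 - <<'E'
from h import *
im=vision.get_image("scene");cv2.imwrite("pics/s1.png",cv2.resize(im[110:290,200:420],None,fx=3.5,fy=3.3,interpolation=cv2.INTER_CUBIC))
q=sensors.get_state();A=R.from_rotvec(q["ee_rot"]).as_matrix();print(q["tcp_pos"],q["qpos"].round(2),"tool y ang",np.degrees(np.arctan2(A[1,1],A[0,1])))
d=np.array([605.8,-174.5,7])-q["tcp_pos"];print(A.T@d)
E
```

```text
[ 605.4725938 -172.2441384  127.944804 ] [-0.37  0.31  1.32  0.    1.52 -0.04] tool y ang -18.663285675095292
[ -2.26722955   1.71540295 120.93286891]
```

View pics/s1.png

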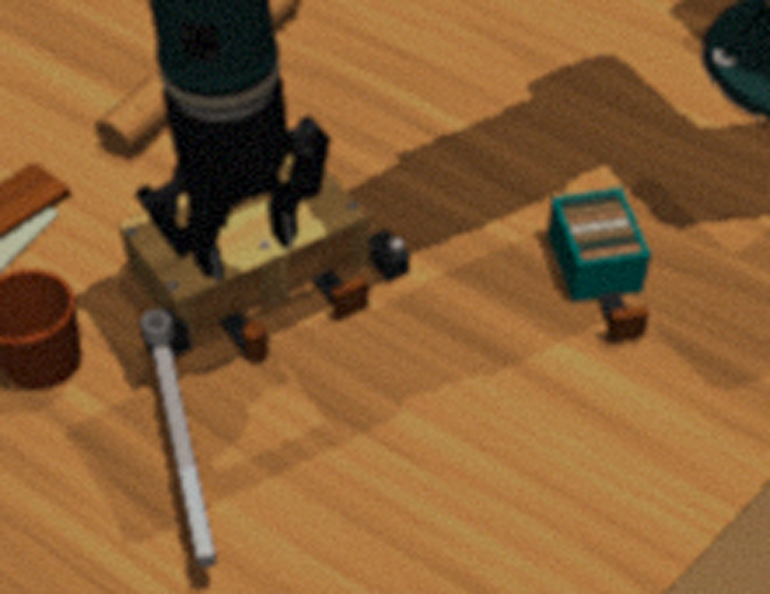

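The gripper is centred above the post at scene crop (255,335) and clears the bar. Descending, then gripping.

jog_arm --pt "-0.2 0.15 3 0 5" --pt "-0.2 0.15 6 0 5" --pt "-0.2 0.15 9 0 5" --pt "-0.2 0.15 11 0 5" --pt "-0.2 0.15 12 0 5" --pt "-0.2 0.15 12 0 5"

```text
clock: 2.15
tcp_pos: [605.4, -174.5, 7.9]
ee_rot: [-2.548, -1.828, 0.003]
force: [-1.2, -0.1, 0.1]
width: 50.0
```

```bash
python3 - <<'E'
from h import *
im=vision.get_image("scene");cv2.imwrite("pics/s2.png",cv2.resize(im[150:270,220:350],None,fx=5,fy=5,interpolation=cv2.INTER_CUBIC))
q=sensors.get_state();print(q["tcp_pos"],q["force"],q["width"])
E
```

```text
[ 606.10217051 -174.59702668    8.77677602] [-0.46965627 -0.23286998 -0.60139003] 50.02795064988634
```

View pics/s2.png

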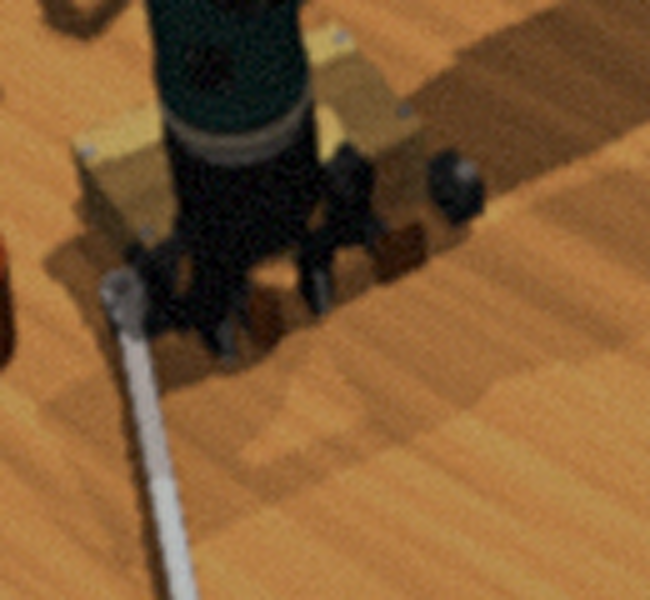

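The post at crop (262,310) sits between the two fingers, at crop (225,340) and (315,290). Closing.

jog_arm --pt "0 0 0 0 1.2" --pt "0 0 0 0 1.2" --pt "0 0 0 0 1.2" --pt "0 0 0 0 1.2" --pt "0 0 0 0 1.2"

```text
clock: 2.82
tcp_pos: [607.1, -174.7, 9.9]
ee_rot: [-2.55, -1.83, -0.001]
force: [1.2, 1.9, 5.2]
width: 16.2
```

```bash
python3 - <<'E'
from h import *
q=sensors.get_state();print(q["tcp_pos"],q["force"],q["width"])
A=R.from_rotvec(q["ee_rot"]).as_matrix()
for a in(.325,.335,.345): print(a,A.T@(np.array([np.sin(a),np.cos(a),0])*11))
E
```

```text
[ 607.07601699 -174.73015648    9.94373175] [1.23699152 1.87317861 5.15910414] 16.162302500572842
0.325 [ 1.09999730e+01 -1.01749268e-02  2.21386205e-02]
0.335 [10.99952518  0.09982352  0.02193547]
0.345 [10.99797739  0.20981198  0.02173013]
```

jog_arm --pt "0.5 0 0 0 1.2" --pt "1.5 0 0 0 1.2" --pt "3 0.02 0 0 1.2" --pt "4.5 0.04 0 0 1.2" --pt "6 0.06 0 0 1.2" --pt "7.5 0.07 0 0 1.2" --pt "9 0.08 0 0 1.2" --pt "10.5 0.1 0 0 1.2" --pt "11 0.1 0 0 1.2" --pt "11 0.1 0 0 1.2"

```text
clock: 4.08
tcp_pos: [643.6, -69.4, 10.3]
ee_rot: [-2.549, -1.83, -0.004]
force: [0.4, 1.9, 3.6]
width: 16.0
```

```bash
python3 - <<'E'
from h import *
for n,r in(("scene",(150,300,200,380)),("top",(100,260,280,430))):
    im=vision.get_image(n);cv2.imwrite(f"pics/{n}3.png",cv2.resize(im[r[0]:r[1],r[2]:r[3]],None,fx=3.7,fy=3.7,interpolation=cv2.INTER_CUBIC))
q=sensors.get_state();print(q["tcp_pos"],q["force"],q["width"])
E
```

```text
[643.59457682 -69.78082121  10.3570639 ] [0.19063046 2.01860164 3.57722349] 16.373518174925497
```

View pics/scene3.png

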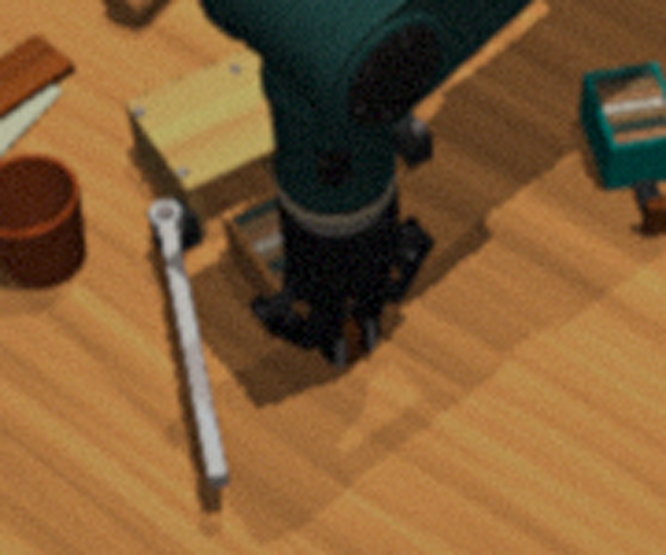

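View pics/top3.png

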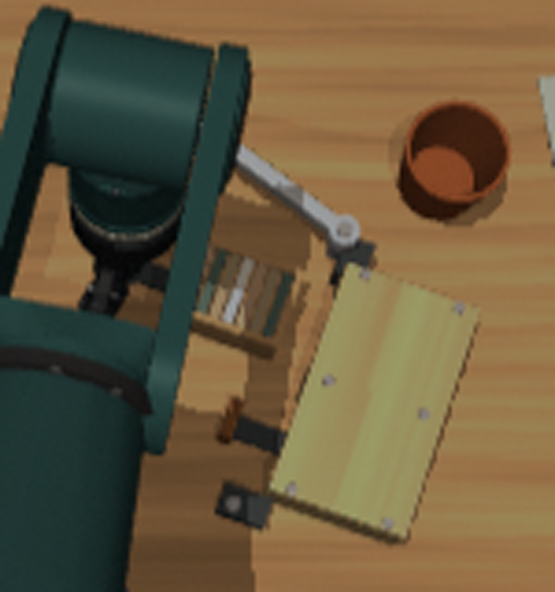

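jog_arm --pt "1 0 -0.5 0 1.2" --pt "2 0 -1.5 0 1.2" --pt "3 0 -3 0 1.2" --pt "3 0 -4.5 0 1.2" --pt "3 0 -5 0 1.2" --pt "3 0 -5 0 1.2"

```text
clock: 4.92
tcp_pos: [653.6, -42.0, 61.4]
ee_rot: [-2.551, -1.829, -0.005]
force: [0.2, 0.3, -1.3]
width: 16.1
```

```bash
python3 - <<'E'
from h import *
for n,r in(("scene",(150,300,200,380)),("top",(100,260,280,430))):
    im=vision.get_image(n);cv2.imwrite(f"pics/{n}4.png",cv2.resize(im[r[0]:r[1],r[2]:r[3]],None,fx=3.7,fy=3.7,interpolation=cv2.INTER_CUBIC))
q=sensors.get_state();print(q["tcp_pos"],q["force"],q["ft_torque"],q["width"],q["qpos"])
A=R.from_rotvec(q["ee_rot"]).as_matrix()
print(A.T@(np.array([546,388,60.])-q["tcp_pos"]))
E
```

```text
[652.75259585 -41.84562665  60.01259634] [-0.10971388 -0.19730195 -1.09996976] [ 0.1570546  -0.05182589 -0.00869471] 16.23476046324499 [-0.152901    0.40162265  1.33341352  0.00455703  1.40846269  0.17272321]
[ 372.92620104 -238.92403587    2.17561334]
```

View pics/scene4.png

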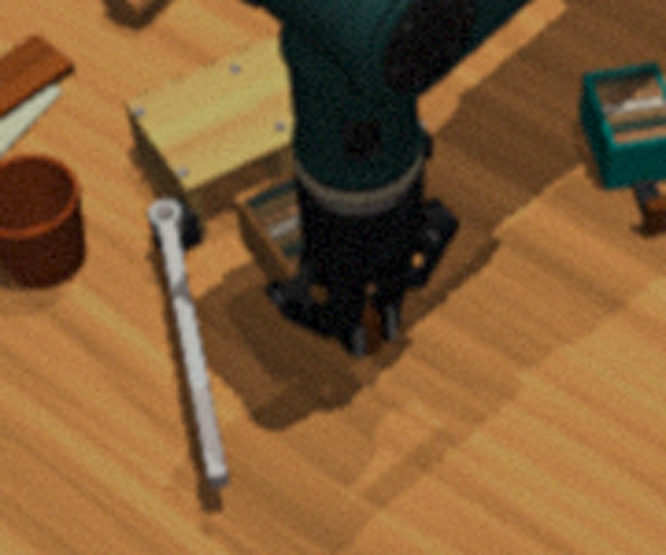

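View pics/top4.png

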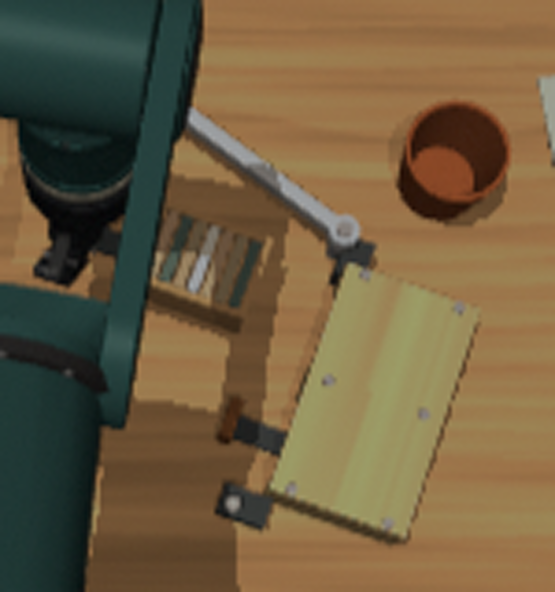

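The cassette is out and lifted roughly level, with nothing else displaced. Carrying it towards the board.

jog_arm --pt "1 -0.6 -0.5 0 1.2" --pt "3 -1.9 -1 0 1.2" --pt "5.5 -3.5 -1 0 1.2" --pt "8.5 -5.4 -1 0 1.2" --pt "11.5 -7.4 -1 0 1.2" --pt "14.5 -9.3 -1 0 1.2" --pt "17.5 -11.2 -1 0 1.2" --pt "20.5 -13.1 -1 0 1.2" --pt "23 -14.7 -1 0 1.2" --pt "25 -16 -1 0 1.2"

```text
clock: 6.28
tcp_pos: [579.8, 249.2, 71.9]
ee_rot: [-2.547, -1.831, -0.004]
force: [0.4, -0.5, -1.9]
width: 15.9
```

```bash
python3 - <<'E'
from h import *
q=sensors.get_state();print(q["tcp_pos"],q["force"],q["ft_torque"],q["width"],q["qpos"])
A=R.from_rotvec(q["ee_rot"]).as_matrix()
print(A.T@(np.array([546,388,60.])-q["tcp_pos"]))
E
```

```text
[579.81527298 249.18994087  71.89004469] [ 0.35243512 -0.47289703 -1.90336343] [ 0.13290887 -0.09327808  0.01930966] 15.852874891817931 [0.31316716 0.34242277 1.38796937 0.00575218 1.41065707 0.63638443]
[120.75198995 -76.22746246  12.70469423]
```

jog_arm --pt "2 -1.2 0 0 1.2" --pt "4.5 -2.8 0 0 1.2" --pt "7.5 -4.7 0 0 1.2" --pt "10 -6.3 0 0 1.2" --pt "11.5 -7.2 0 0 1.2" --pt "12.1 -7.6 0 0 1.2" --pt "12.1 -7.6 1 0 1.2" --pt "12.1 -7.6 1.5 0 1.2" --pt "12.1 -7.6 1.5 0 1.2"

```text
clock: 7.4
tcp_pos: [546.1, 386.8, 56.3]
ee_rot: [-2.548, -1.829, 0.0]
force: [-0.8, -0.2, -0.8]
width: 16.0
```

```bash
python3 - <<'E'
from h import *
for n,r in(("scene",(190,400,340,560)),("top",(120,280,90,320))):
    im=vision.get_image(n);cv2.imwrite(f"pics/{n}5.png",cv2.resize(im[r[0]:r[1],r[2]:r[3]],None,fx=2.8,fy=2.8,interpolation=cv2.INTER_CUBIC))
q=sensors.get_state();print(q["tcp_pos"],q["force"],q["ft_torque"],q["width"],q["qpos"])
E
```

```text
[546.56277976 387.43739868  57.48533331] [-0.78787101  0.2140813  -1.25371788] [ 0.09800353 -0.01419741  0.05187927] 16.457637330268092 [0.52947023 0.43461977 1.29310966 0.00539878 1.41253602 0.85381835]
```

View pics/scene5.png

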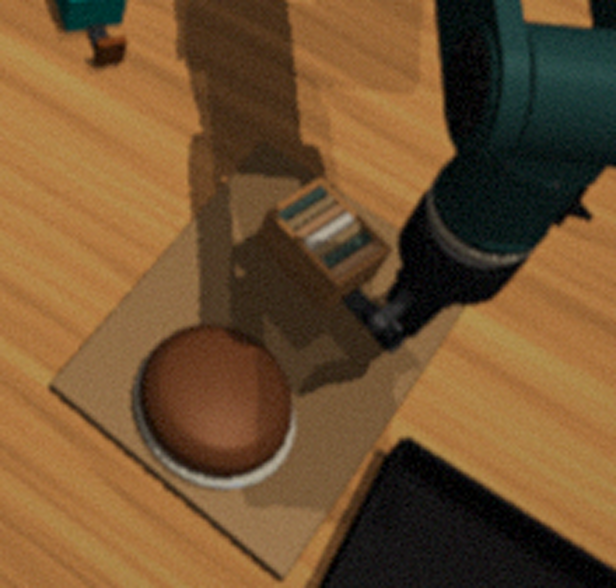

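View pics/top5.png

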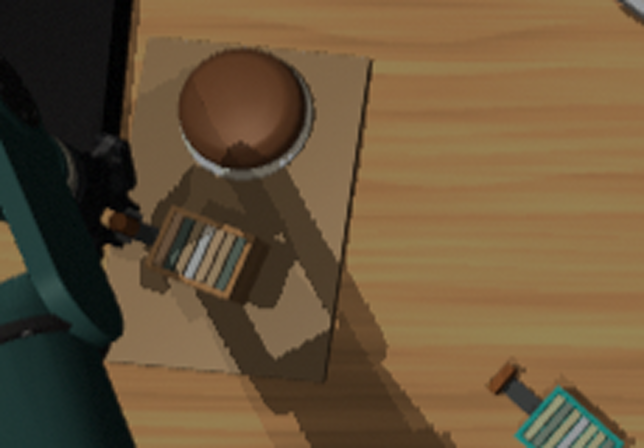

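jog_arm --pt "0 0 0.8 0 1.2" --pt "0 0 1.6 0 1.2" --pt "0 0 2.3 0 1.2" --pt "0 0 2.8 0 1.2" --pt "0 0 3.1 0 1.2" --pt "0 0 3.3 0 1.2" --pt "0 0 3.4 0 1.2"

```text
clock: 8.38
tcp_pos: [546.6, 387.7, 23.6]
ee_rot: [-2.548, -1.83, -0.003]
force: [0.8, -0.2, -1.7]
width: 16.1
```

```bash
python3 - <<'E'
from h import *
q=sensors.get_state();print(q["tcp_pos"],q["force"],q["ft_torque"],q["width"])
print(ray("top",(165,210.8),97))
for n,r in(("scene",(240,330,400,520)),("top",(170,240,110,200))):
    im=vision.get_image(n);cv2.imwrite(f"pics/{n}6.png",cv2.resize(im[r[0]:r[1],r[2]:r[3]],None,fx=5,fy=5,interpolation=cv2.INTER_CUBIC))
E
```

```text
[546.6245423  387.69982752  23.62100388] [ 0.75425426 -0.19447694 -1.73368498] [ 0.09713128 -0.00637733  0.01589716] 16.095954014987065
[515.34267281 294.67643523  97.        ]
```

View pics/scene6.png

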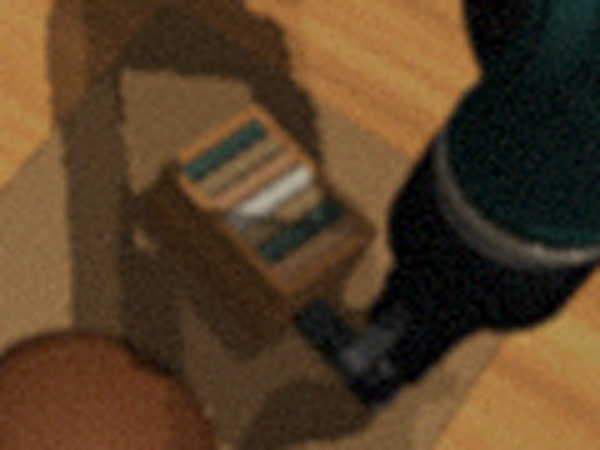

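View pics/top6.png

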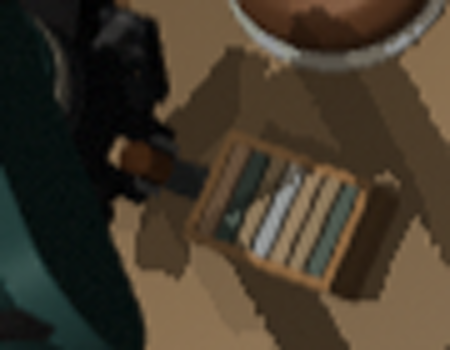

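jog_arm --pt "0 0 0.1 0 1.2" --pt "0 0 0.2 0 1.2" --pt "0 0 0.2 0 1.2"

```text
clock: 8.85
tcp_pos: [546.9, 387.9, 22.5]
ee_rot: [-2.548, -1.83, -0.005]
force: [-0.6, 0.7, 2.3]
width: 16.0
```

```bash
python3 - <<'E'
from h import *
q=sensors.get_state();print(q["tcp_pos"],q["force"],q["ft_torque"],q["width"])
E
```

```text
[546.87408804 387.94920255  22.46618512] [-0.58641584  0.70318522  2.29289706] [-0.03102564  0.07172981 -0.07829037] 15.999555036840231
```

Contact with the board: the force rose and the moment from the box's weight went. Releasing, then rising.

jog_arm --pt "0 0 0 0 2.4" --pt "0 0 0 0 4.5" --pt "0 0 0 0 4.5" --pt "0 0 0 0 4.5" --pt "0 0 -1 0 4.5" --pt "0 0 -3 0 4.5" --pt "0 0 -6 0 4.5" --pt "0 0 -10 0 4.5" --pt "0 0 -14 0 4.5" --pt "0 0 -14 0 4.5"

```text
clock: 10.1
tcp_pos: [549.4, 388.6, 170.5]
ee_rot: [-2.548, -1.83, -0.025]
force: [0.2, -0.3, 0.7]
width: 44.9
```

```bash
python3 - <<'E'
from h import *
q=sensors.get_state();print(q["tcp_pos"],q["force"],q["ft_torque"],q["width"])
for n,r in(("scene",(190,400,340,560)),("top",(120,280,90,320))):
    im=vision.get_image(n);cv2.imwrite(f"pics/{n}7.png",cv2.resize(im[r[0]:r[1],r[2]:r[3]],None,fx=2.8,fy=2.8,interpolation=cv2.INTER_CUBIC))
E
```

```text
[549.44593062 388.59505239 170.49209088] [ 0.16173566 -0.25229783  0.6606085 ] [-0.0138331   0.00163628  0.02893706] 44.94682070292326
```

View pics/scene7.png

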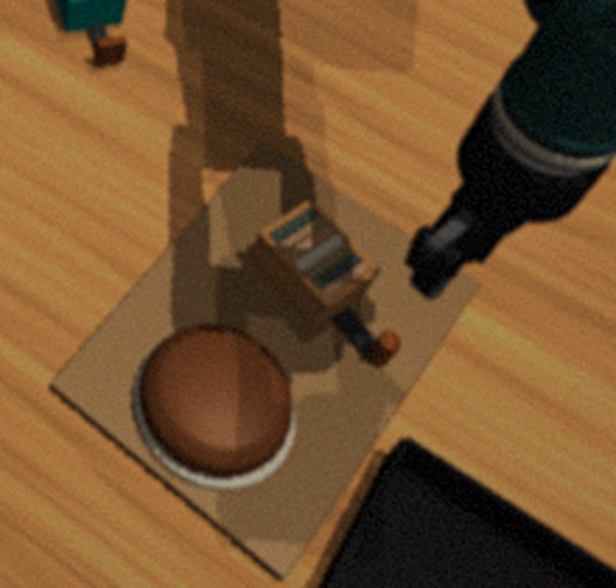

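View pics/top7.png

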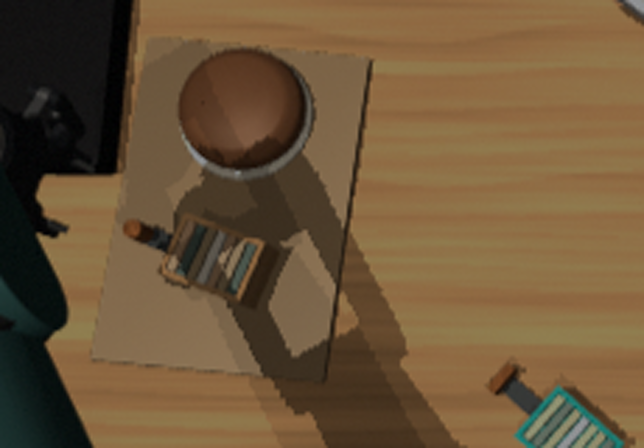

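The cassette stands upright on the free part of the board at top crop (215,258), clear of the dish, and is released. Next I'll plan the keeper moves.

```bash
cat >> h.py <<'E'
H=np.array([658.,-225.]);YA=.335
def bar(th,r,off):
    a=YA; X=np.array([-np.sin(a),-np.cos(a)]);Y=np.array([np.cos(a),-np.sin(a)])
    d=-np.cos(th)*Y-np.sin(th)*X; n=np.array([-d[1],d[0]])
    return H+r*d-off*n
def tool(p):
    q=sensors.get_state();A=R.from_rotvec(q["ee_rot"]).as_matrix();return (A.T@(np.array(p,float)-q["tcp_pos"])/10).round(2)
E
python3 - <<'E'
from h import *
print(ray("top",(90+216/2.8,120+258/2.8),62), "mug",ray("top",(403,140),75), bar(1.91,208,0))
p=bar(1.91,85,38);print(p,np.hypot(*p),tool([*p,170]),tool([*p,46]))
E
```

```text
[517.78112547 301.26417824  62.        ] mug [ 714.54913319 -304.03388261   75.        ] [787.84928753 -62.50950019]
[ 740.74917516 -182.32009828] 762.856447000983 [-47.8   36.53  -0.94] [-47.9   36.53  11.46]
```

jog_arm --pt "-2 1.5 0 0 0" --pt "-6 4.6 0 0 0" --pt "-10 7.6 0 0 0" --pt "-14 10.7 0 0 0" --pt "-18 13.8 0 0 0" --pt "-22 16.8 0 0 0" --pt "-26 19.9 0 0 0" --pt "-30 22.9 0 0 0" --pt "-33 25.2 0 0 0" --pt "-35 26.7 0 0 0"

```text
clock: 11.45
tcp_pos: [687.9, -32.8, 159.8]
ee_rot: [-2.549, -1.825, -0.006]
force: [0.6, -0.1, -0.1]
width: 0.2
```

```bash
python3 - <<'E'
from h import *
q=sensors.get_state();print(q["tcp_pos"],q["width"])
p=bar(1.91,85,38);print(tool([*p,120]),tool([*p,46]))
E
```

```text
[687.89736002 -32.80642725 159.8117327 ] 0.16077956157165793
[-12.48   9.83   3.87] [-12.53   9.85  11.27]
```

jog_arm --pt "-3 2.4 0 0 0" --pt "-6 4.8 1 0 0" --pt "-9 7.2 2 0 0" --pt "-11.5 9.1 3 0 0" --pt "-12.5 9.8 3.5 0 0" --pt "-12.5 9.8 3.5 0 0"

```text
clock: 12.2
tcp_pos: [739.7, -182.6, 122.2]
ee_rot: [-2.547, -1.823, -0.003]
force: [-0.1, 0.7, -0.0]
width: -0.1
```

```bash
python3 - <<'E'
from h import *
q=sensors.get_state();print(q["tcp_pos"],q["width"],q["qpos"])
p=bar(1.91,85,38);print(tool([*p,46]))
for n,r in(("scene",(140,300,180,380)),("top",(90,250,280,430))):
    im=vision.get_image(n);cv2.imwrite(f"pics/{n}8.png",cv2.resize(im[r[0]:r[1],r[2]:r[3]],None,fx=3.7,fy=3.7,interpolation=cv2.INTER_CUBIC))
E
```

```text
[ 739.66511567 -182.60924911  122.18130644] -0.06717529248613606 [-0.31944736  0.6096486   0.90748106  0.00714017  1.63055299  0.00942647]
[0.01 0.14 7.62]
```

View pics/scene8.png

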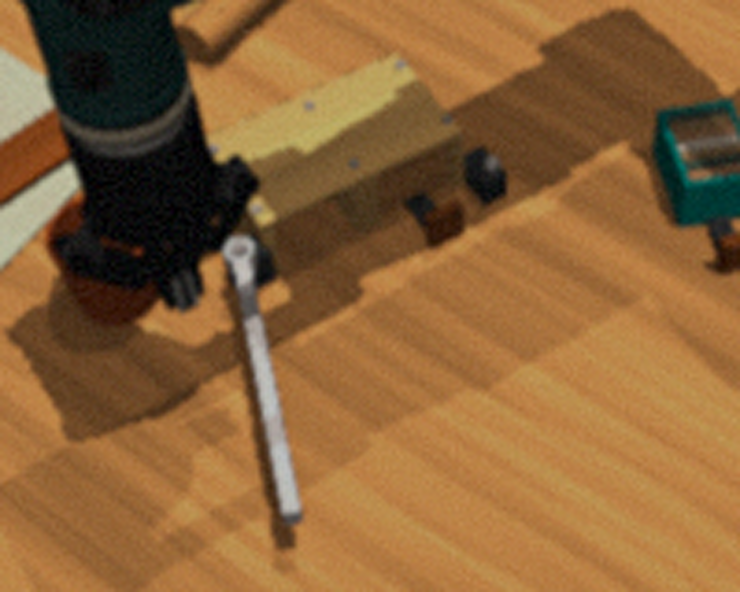

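View pics/top8.png

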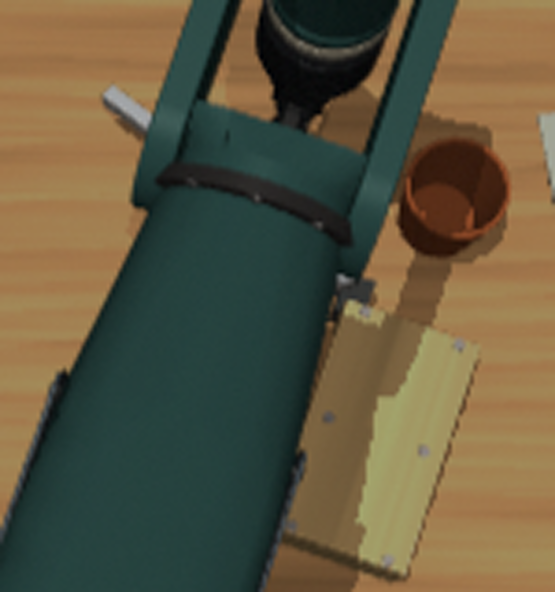

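The shut fingers are on the outer side of the bar, between it and the mug, with clearance to both. Descending.

jog_arm --pt "0 0.1 2 0 0" --pt "0 0.1 4 0 0" --pt "0 0.1 6 0 0" --pt "0 0.1 7.2 0 0" --pt "0 0.1 7.5 0 0" --pt "0 0.1 7.5 0 0"

```text
clock: 13.05
tcp_pos: [741.4, -181.0, 49.2]
ee_rot: [-2.548, -1.827, -0.007]
force: [-0.9, -0.8, 0.5]
width: 0.1
```

```bash
python3 - <<'E'
from h import *
q=sensors.get_state();print(q["tcp_pos"],q["force"],q["qpos"].round(2))
for th,r in((1.9,88),(1.8,92),(1.7,97),(1.6,102),(1.5,108),(1.4,114),(1.3,120),(1.2,126),(1.1,132)): print(th,r,tool([*bar(th,r,20),47]))
E
```

```text
[ 741.39472136 -181.03093975   49.20445782] [-0.91486703 -0.81723562  0.47351368] [-0.32  0.65  1.    0.01  1.5   0.01]
1.9 88 [ 0.8  -1.69  0.23]
1.8 92 [ 1.63 -2.38  0.24]
1.7 97 [ 2.49 -3.18  0.25]
1.6 102 [ 3.28 -4.11  0.26]
1.5 108 [ 4.06 -5.16  0.27]
1.4 114 [ 4.73 -6.36  0.27]
1.3 120 [ 5.27 -7.67  0.28]
1.2 126 [ 5.65 -9.08  0.29]
1.1 132 [  5.86 -10.59   0.3 ]
```

jog_arm --pt "0.8 -1.7 0.2 0 0" --pt "1.6 -2.4 0.2 0 0" --pt "2.5 -3.2 0.2 0 0" --pt "3.3 -4.1 0.2 0 0" --pt "4.1 -5.2 0.2 0 0" --pt "4.7 -6.4 0.2 0 0" --pt "5.3 -7.7 0.2 0 0" --pt "5.7 -9.1 0.2 0 0" --pt "5.9 -10.6 0.2 0 0" --pt "5.9 -10.6 0.2 0 0"

```text
clock: 14.3
tcp_pos: [658.7, -90.2, 48.0]
ee_rot: [-2.546, -1.827, -0.006]
force: [0.2, 0.8, -0.0]
width: -0.1
```

```bash
python3 - <<'E'
from h import *
q=sensors.get_state();print(q["tcp_pos"],q["force"],q["qpos"].round(2))
im=vision.get_image("scene");r=(140,300,180,380);cv2.imwrite("pics/scene9.png",cv2.resize(im[r[0]:r[1],r[2]:r[3]],None,fx=3.7,fy=3.7,interpolation=cv2.INTER_CUBIC))
for th,r in((1.,138),(.9,144),(.8,150),(.7,154),(.6,158),(.5,161),(.4,164),(.3,166),(.2,168),(.15,170),(.1,170),(.05,170),(0,170)): print(th,r,tool([*bar(th,r,21 if th>.25 else 19),47]))
E
```

```text
[658.72698817 -90.20081634  47.96644111] [ 0.23217119  0.84407231 -0.04693851] [-0.23  0.43  1.31  0.01  1.4   0.1 ]
1.0 138 [ 0.03 -1.41  0.11]
0.9 144 [-0.12 -3.02  0.11]
0.8 150 [-0.47 -4.66  0.12]
0.7 154 [-1.15 -6.15  0.12]
0.6 158 [-2.01 -7.59  0.11]
0.5 161 [-3.09 -8.87  0.11]
0.4 164 [ -4.32 -10.04   0.11]
0.3 166 [ -5.72 -11.     0.1 ]
0.2 168 [ -7.43 -11.87   0.09]
0.15 170 [ -8.21 -12.31   0.08]
0.1 170 [ -9.04 -12.52   0.08]
0.05 170 [ -9.87 -12.69   0.07]
0 170 [-10.72 -12.81   0.07]
```

View pics/scene9.png

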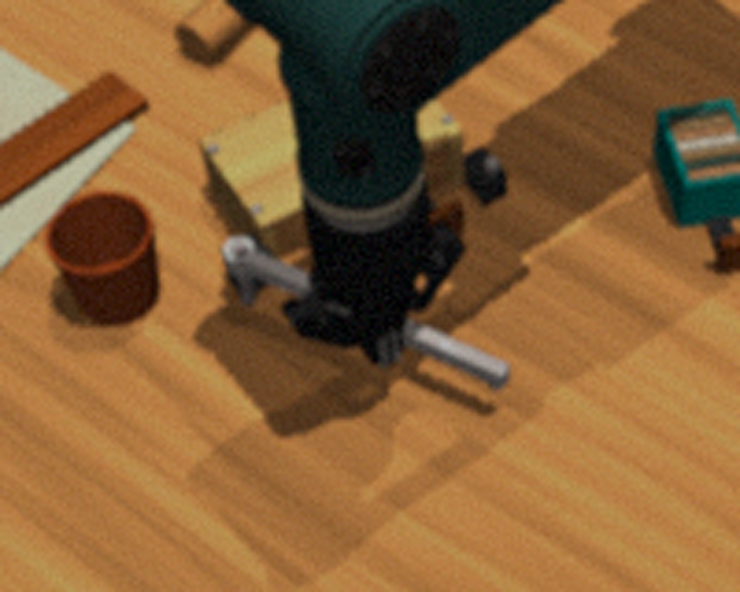

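The bar is swinging with the fingers, which are on its outer face at crop (385,345). Continuing.

jog_arm --pt "0 -1.4 0 0 0" --pt "-0.1 -3 0 0 0" --pt "-0.5 -4.6 0 0 0" --pt "-1.2 -6.1 0 0 0" --pt "-2 -7.6 0 0 0" --pt "-3.1 -8.9 0 0 0" --pt "-4.3 -10 0 0 0" --pt "-5.7 -11 0 0 0" --pt "-7.2 -11.8 0 0 0" --pt "-7.2 -11.8 0 0 0"

```text
clock: 15.6
tcp_pos: [523.7, -122.1, 47.9]
ee_rot: [-2.549, -1.824, -0.006]
force: [-0.2, -0.8, 0.0]
width: 0.1
```

```bash
python3 - <<'E'
from h import *
q=sensors.get_state();print(q["tcp_pos"],q["force"],q["qpos"].round(2))
im=vision.get_image("scene");r=(140,300,180,380);cv2.imwrite("pics/scene10.png",cv2.resize(im[r[0]:r[1],r[2]:r[3]],None,fx=3.7,fy=3.7,interpolation=cv2.INTER_CUBIC))
for o in(19,17,14):print(o,tool([*bar(0,170,o),47]))
E
```

```text
[ 523.6558875  -122.08598499   47.85349015] [-0.18466824 -0.81373241  0.03150317] [-0.34  0.17  1.65  0.01  1.32 -0.01]
19 [-3.46 -1.    0.07]
17 [-3.66 -1.    0.07]
14 [-3.96 -1.    0.07]
```

View pics/scene10.png

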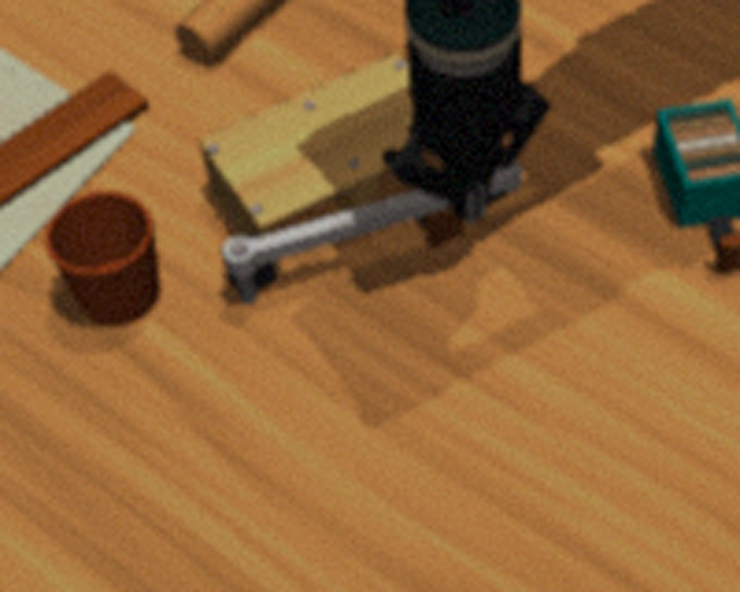

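jog_arm --pt "-0.8 -0.5 0 0 0" --pt "-1.6 -0.9 0 0 0" --pt "-2.4 -1 0 0 0" --pt "-3 -1 0 0 0" --pt "-3.5 -1 0 0 0" --pt "-3.7 -1 0 0 0" --pt "-3.7 -1 0 0 0"

```text
clock: 16.52
tcp_pos: [503.0, -153.2, 47.7]
ee_rot: [-2.548, -1.824, -0.008]
force: [1.4, 3.0, 0.6]
width: 0.2
```

```bash
python3 - <<'E'
from h import *
q=sensors.get_state();print(q["tcp_pos"],q["force"])
im=vision.get_image("scene");r=(150,250,220,350);cv2.imwrite("pics/scene11.png",cv2.resize(im[r[0]:r[1],r[2]:r[3]],None,fx=5.5,fy=5.5,interpolation=cv2.INTER_CUBIC))
for o in(19,17,14):print(o,tool([*bar(0,170,o),47]))
E
```

```text
[ 502.97565778 -153.1506324    47.67764085] [1.36063345 3.00040212 0.56289059]
19 [0.21 0.01 0.07]
17 [0.01 0.01 0.07]
14 [-0.29  0.    0.06]
```

View pics/scene11.png

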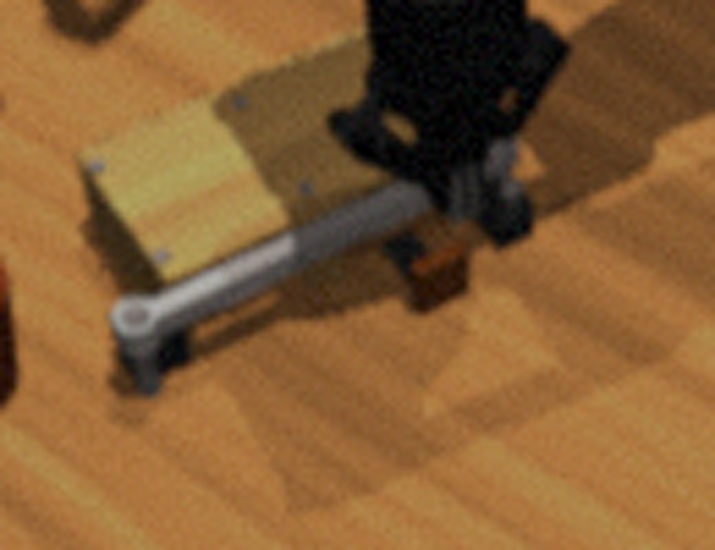

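About 3 N so far, so the bar is probably at the ball. Pushing on.

jog_arm --pt "-0.2 0 0 0 0" --pt "-0.4 0 0 0 0" --pt "-0.6 0 0 0 0" --pt "-0.6 0 0 0 0" --pt "-0.6 0 0 0 0"

```text
clock: 17.2
tcp_pos: [502.8, -153.5, 47.7]
ee_rot: [-2.542, -1.823, -0.022]
force: [5.2, 15.2, 1.6]
width: 0.3
```

16 N with almost no further motion is well over the ball's roughly 5 N at this radius, so this looks like the stop. Backing off to look.

jog_arm --pt "0.5 0 0 0 0" --pt "1.5 0 0 0 0" --pt "3 0 0 0 0" --pt "3 0 -3 0 0" --pt "3 0 -8 0 0" --pt "5 0 -13 0 0" --pt "9 0 -17 0 0" --pt "14 0 -18 0 0" --pt "18 0 -18 0 0" --pt "20 0 -18 0 0"

```text
clock: 18.45
tcp_pos: [566.7, 34.4, 231.6]
ee_rot: [-2.54, -1.826, -0.021]
force: [-0.4, 0.1, 0.4]
width: 0.1
```

```bash
python3 - <<'E'
from h import *
q=sensors.get_state();print(q["tcp_pos"],q["force"])
for n in("scene","top"):
    im=vision.get_image(n);cv2.imwrite(f"pics/{n}12.png",im)
E
```

```text
[566.73076985  34.36659858 231.61735409] [-0.37124388  0.10770124  0.37624367]
```

View pics/scene12.png

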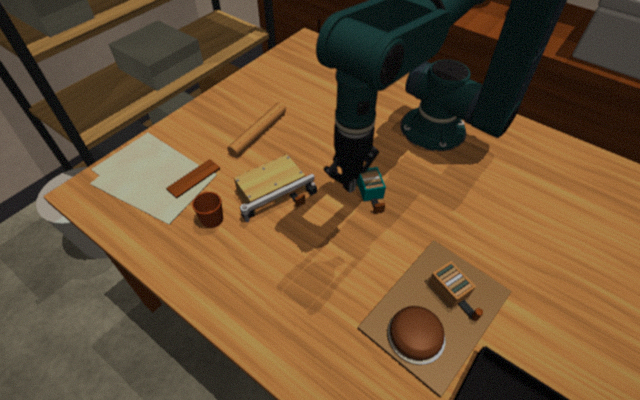

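View pics/top12.png

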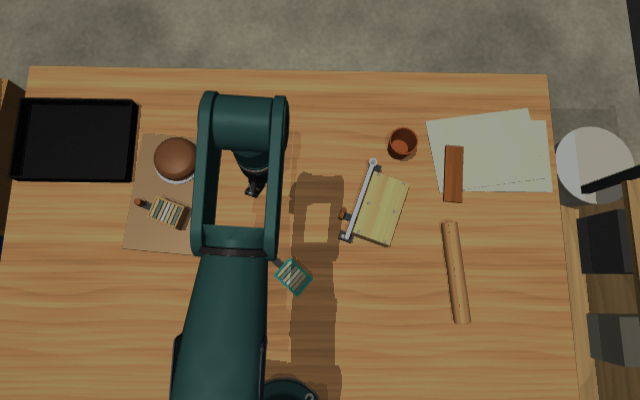

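Both views show the bar along the rack's front, with everything else in place. Next I'll measure its angle.

```bash
python3 - <<'E'
from h import *
t=cv2.imread("pics/top12.png");s=cv2.imread("pics/scene12.png")
a=cv2.resize(t[150:255,330:420],None,fx=5.5,fy=5.5,interpolation=cv2.INTER_CUBIC);cv2.imwrite("pics/z12.png",a)
b=cv2.resize(s[150:225,228:330],None,fx=7,fy=7,interpolation=cv2.INTER_CUBIC);cv2.imwrite("pics/zs12.png",b)
def mask(im,roi):
    h=cv2.cvtColor(im,cv2.COLOR_BGR2HSV);m=cv2.inRange(h,(0,0,75),(180,50,255));k=np.zeros_like(m);y0,y1,x0,x1=roi;k[y0:y1,x0:x1]=m[y0:y1,x0:x1]
    cn=max(cv2.findContours(k,cv2.RETR_EXTERNAL,cv2.CHAIN_APPROX_NONE)[0],key=cv2.contourArea);f=np.zeros_like(m);cv2.drawContours(f,[cn],-1,255,-1);return f
for n,im,roi in(("top",t,(155,245,338,382)),("scene",s,(160,222,235,322))):
    f=mask(im,roi);ys,xs=np.nonzero(f)
    P=np.array([ray(n,(x,y),60)[:2] for x,y in zip(xs,ys)])
    d=cv2.fitLine(P.astype(np.float32),cv2.DIST_HUBER,0,.01,.01).ravel()
    print(n,len(xs),"line angle",np.arctan(d[1]/d[0]),"pt",d[2:])
    e=P@d[:2];print(P[e.argmin()],P[e.argmax()])
E
```

```text
top 426 line angle -0.34340557 pt [ 560.23364 -190.43701]
[ 456.50631996 -144.13141336] [ 668.88462694 -229.06190929]
scene 508 line angle -0.34515443 pt [ 568.6432  -188.23221]
[ 456.9548922  -150.68580719] [ 669.78969701 -223.47610641]
```

View pics/z12.png

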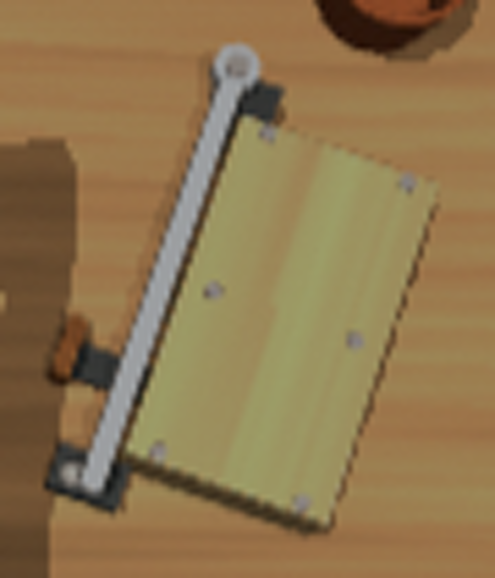

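View pics/zs12.png

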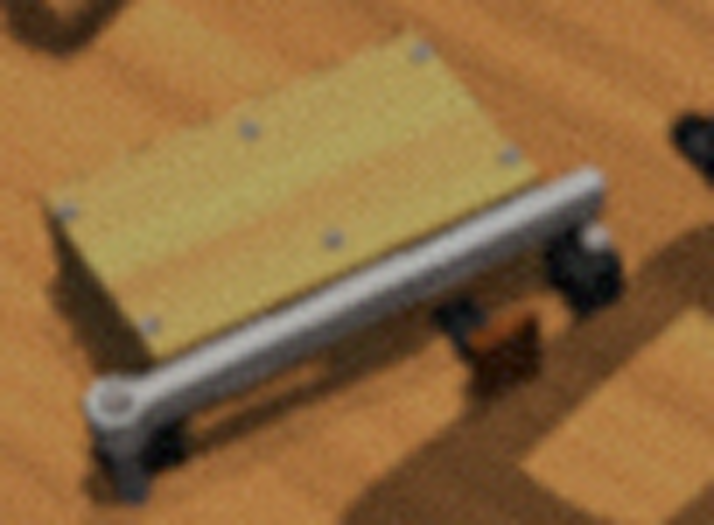

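The steel ball stands clear in front of the bar, so the bar has passed it. The bar is parallel to the roof's front screw line within about 0.01 rad in both views. Flat cassette, mug, pin, strip and dish look unmoved. Handing in.

```bash
python3 - <<'E'
from h import *
print(bot.hand_in())
E
```

```text
the job is handed in; nothing more can be done
None
```

I drew the round-post cassette straight out of the rack and stood it on the free part of the ware board. I then swung the keeper bar shut past its spring ball, backed the arm off and handed the job in at about 18.5 s.

- **Cassette:** it stands upright and released, with its box centre at about board x -61, y -5 mm. That position and the upright stance come from the camera views. No sensor confirms either.
- **Keeper bar:** in the last pictures it is past the spring ball and parallel to the front roof screws within about 0.01 rad in both views. It also held against a 16 N push with almost no further motion.
- **Disagreement:** a line fitted to the bar gave -0.344 rad, while my estimates of the rack's yaw ranged from -0.30 to -0.37 rad. I therefore relied on the screw-line comparison.
- **Other things:** the flat cassette, dish, mug, rolling pin and strip looked unmoved. I judged that by eye and did not measure it.

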